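# Take the ball knob out of the curved track

### The job

Two clamping knobs are captive in the curved slotted track on the plywood board. Slide the ball-headed knob along the slot to the wide opening in the middle of the track, lift it out there and stand it upright in the open wooden tray; leave the flat-topped knob where it is in the track.

Things in the scene. Friction and masses are not known exactly. Their poses are not given: they have to be found in the camera images.
- ball_knob_center (a point): Centre of the black ball (32 mm across) on the loose ball-headed knob, 62 mm tall, 120 g. Below it a 12 mm steel stem ends in a flat round steel foot, 30 mm across, 7 mm thick, underside 46 mm below the ball's centre; it stands by itself. z: knob's axis, up. The foot slides freely under the track's lips; it starts 67 to 101 mm along the arc from the opening, on either side.
- flat_knob_center (a point): Centre of the flat black disc head (38 mm across, 13 mm thick) of the other knob, 46 mm tall, with the same stem and foot (underside 39.5 mm below this point). It stands in the same track on the other side of the opening and stays there.
- track_exit (a point): Centre of the wide opening, on the floor of the fixed aluminium track (10 mm above the bench). x points away from the arc's centre, y along the track here, z up. The slot's centre line is a level arc of radius 140 mm about the point 140 mm along -x from here. In the opening the lips are cut away for 26 mm along the arc to either side; a foot lifts out only within about 10 mm of this point.
- track: The track on its plywood board (115 x 280 x 10 mm), fixed to the bench; origin on the bench under the opening, axes as at the opening. The track reaches 0.88 rad of arc to either side. Its walls stand 34 mm apart (2 mm play each side of a foot); the lips leave a slot 18 mm wide for the stem, and their top is 15 mm above the track's floor (25 mm above the bench).
- tray_in (a point): Centre of the inner floor (5 mm above the bench) of the fixed, square open wooden tray: 110 x 110 mm inside, walls 5 mm thick along this frame's x and y, rim 19 mm above this floor.
Things that resemble listed ones, but are neither listed nor needed, are in the scene too. What is shaped like the part that bears ball_knob_center but green or orange is not meant.

How it is judged:
On the way, in this order (a step that is already met when the one before it is completed fails the run):
1. the ball-headed knob, its foot still in the track, is at the opening (within 18 mm) (horizontal distance between ball_knob_center and track_exit below 0.018 m and z of ball_knob_center in the frame of track_exit below 0.06 m).
2. it is lifted out of the track (z of ball_knob_center in the frame of track_exit above 0.075 m).
At the end, for the whole second after the job is handed in: The ball-headed knob stands upright (within 0.2 rad) on its foot on the tray's floor, inside its walls (ball centre within 60 mm of the floor's centre, seen from above, and less than 54 mm above it); the flat-topped knob is within 20 mm of where it started (horizontal distance between ball_knob_center and tray_in below 0.06 m and z of ball_knob_center in the frame of tray_in below 0.054 m and angle between ball_knob_center's own z axis and vertical below 0.2 rad and distance of flat_knob_center from where it was at the start of the episode below 0.02 m); the robot touches nothing.
It also fails if it takes over 45 s, if anything falls off the work surface, if the arm or the gripper's body presses on something with over 40 N, if the wrist force passes 120 N, or if a joint passes its speed limit or range.

### The arm

A 6-joint arm with a two-finger parallel gripper is mounted at the origin on a cart in front of the work surface, level with it; the furniture and walls round the work are solid. World frame = base frame: x ahead of the robot, y to its left, z up, the work surface at z = 0. Lengths are in m, angles in rad, forces in N, time in s.
With the tool pointing down it reaches from about 0.325 to 0.775 m from the base axis. Payload 5.5 kg.
Tool frame: the origin (TCP) lies midway between the tips of the shut fingers; the grasp point (between the pads) lies 19 mm behind it; z points along the fingers, y is the line along which they close (so a half turn about z gives the same grasp; the last joint's range is limited). The gripper opens to 88 mm and grips with 3 to 60 N. Pads are 20 mm wide; open, the fingers measure 115 mm over their backs; the gripper's body (75 mm by 178 mm) begins 61 mm behind the grasp point.
Start: joints at [-1.245, 0.091, 1.231, -0, 1.82, -0.057], TCP at [0.224, -0.557, 0.223] pointing down, gripper open.
Joint ranges: [-2.87, 2.87], [-0.86, 2.18], [0.17, 2.46], [-1.51, 4.65], [0.06, 2.69], [-2.65, 2.65]. Speed limits (rad/s): [2.57, 2.57, 3.01, 3.14, 3.14, 3.14].

### API

Orientations are given as a unit quaternion [x, y, z, w].
In Python, from rig import robot gives the robot as it stands.
- The arm moves only by the tool send_rows, never from a script. Its argument "plan" is a list of rows, each a list of 5 numbers: the shift along the tool's x, y, z in m, then the turn about the tool's z in rad, then the finger opening in m, from 0 to 0.0878. In form: [[x, y, z, twist, claw], ...]. A call has 1 to 20 rows; each row shifts and turns the commanded pose from where the row before left it, along the tool's axes as they then stand; what a row does not reach is not made up. A row lasts 1/8 s, in which the tool goes at most 62.5 mm and 10.7 degrees, less where a joint would pass 70% of its speed; a pose out of reach is approached as far as the arm can. A call is refused whole if a number of a shift passes 0.0625 or a number of a turn 0.188, either way. A call with a gripper value outside its range is refused whole. The fingers move at their own pace and stop on an object; the grip force is fixed at half the most. Time passes only in rows, so rows that do not move let the fingers close. It gives the time, the measured TCP pose, the force, the opening and the grip force at its end, in the units of the state.
- robot.observe(): the state, without advancing time (a new reading comes with each control period).
- robot.camera(name): name is "scene" or "side" or "wrist"; returns (picture, depth): 420x560x3 uint8, red, green, blue; 420x560 float32, m along the optical axis (not along the pixel's ray), 0 where there is no reading.
- robot.camera_info(name): a dict with "camera_matrix" (3x3 intrinsics, pixels), "R" (3x3) and "t" (3): a world point X has camera coordinates R X + t. Camera axes: x right, y down, z forward; pixel columns grow to the right and rows downward; lengths in m; the calibration is good to about 2 mm. The wrist camera is an equidistant fisheye: a pixel r from the principal point sees the ray r / f radians off the axis. A picture is of the moment at which its call begins: read the wrist's pose just before it. camera_info takes no time and is no camera call; for the wrist camera it gives the pose at the moment of the call.
- robot.job_done(): hands the job in; it is judged then, once.
The state is a dict: "clock": time; "joint_positions": joint angles; "dq": joint speeds; "joint_torque": joint torques, N m; "eef_pos": TCP position; "eef_rot": TCP orientation; "wrist_force": force on the tool from outside, world axes, zero at the start; "wrist_torque": the same for the moment, N m; "gripper_width": finger opening in m; "gripper_force": force on a finger pad.
Only numpy, scipy, OpenCV 4.12 (cv2) and the standard library are available. Lean on these libraries where they do the work, as an engineer would, in place of code of your own. Each camera call takes 0.05 s, during which the arm holds its last target. There are 200 camera calls.

## Working session

There is one attempt and no reset: what is moved stays moved. The work goes in short steps, Python scripts to look and compute and a tool call to move; the robot and the scene stay as the last step left them, time stands still between calls to the robot, and variables do not carry over. Pictures are saved under pics/ and viewed, at most 10 in all, crops included, and the job is handed in when it is done.

Besides the shell and the picture viewer there is one more tool, called by a JSON object that holds its "name" and its "arguments". send_rows: Moves the arm, as the interface text tells. Its arguments: {"type":"object","properties":{"plan":{"type":"array"}},"required":["plan"]}

```bash
mkdir -p pics; cat > h.py <<'E'
import numpy as np, cv2
from rig import robot
def snap(n,f):
    i=robot.camera_info(n); p,d=robot.camera(n); cv2.imwrite('pics/'+f+'.png',p[:,:,::-1]); np.savez('pics/'+f+'.npz',p=p,d=d,K=i['camera_matrix'],R=i['R'],t=i['t']); return p,d,i
def load(f):
    z=np.load('pics/'+f+'.npz'); return z['p'],z['d'],z['K'],z['R'],z['t']
def ray(f,u,v):
    p,d,K,R,t=load(f); r=R.T@np.linalg.inv(K)@[u,v,1]; return -R.T@t,r
def onz(f,u,v,z):
    c,r=ray(f,u,v); return c+r*(z-c[2])/r[2]
def dep(f):
    p,d,K,R,t=load(f); v,u=np.mgrid[:d.shape[0],:d.shape[1]]
    P=np.stack([(u-K[0,2])/K[0,0]*d,(v-K[1,2])/K[1,1]*d,d],-1)-t
    return P@R
E
python3 - <<'E'
from h import *
for n in('scene','side'):
    p,d,i=snap(n,n+'0'); print(n,-i['R'].T@i['t'],i['R'][2])
print(robot.observe()['clock'])
a=cv2.imread('pics/scene0.png');b=cv2.imread('pics/side0.png')
E
```

```text
scene [0.05311223 0.52369472 0.61127216] [ 0.61929066 -0.47386492 -0.62604402]
side [ 0.4912198  -0.711996    0.67452209] [ 0.07613303  0.8099094  -0.58159309]
0.1
```

View pics/scene0.png

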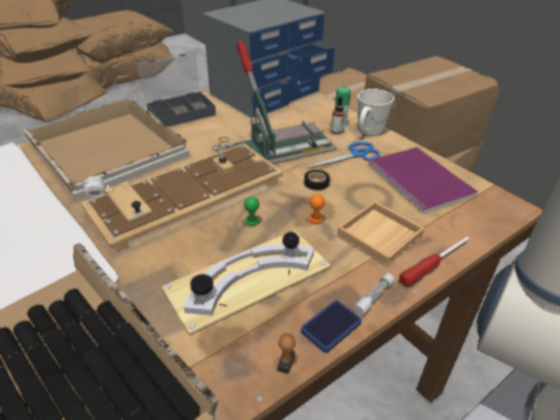

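View pics/side0.png

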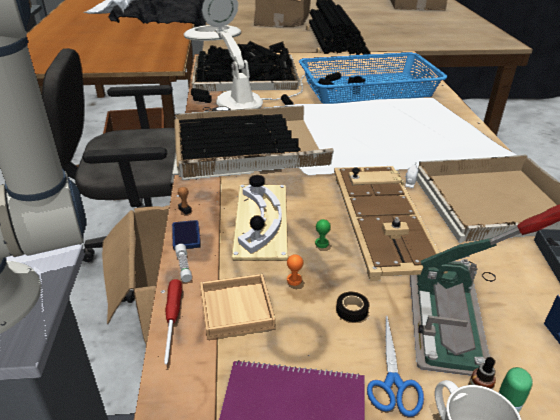

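The scene view shows the ball knob at (291,240) and the flat knob at (202,285). In the side view they are at (257,222) and (257,183). Things that could be mistaken for the ball knob in the scene view are the green knob (252,205), the orange knob (317,203), the brown wooden stamp (287,342) and the flat black disc (202,285). I choose the black ball in the track at (291,240). The tray is at (381,232) in the scene view and (238,305) in the side view.

```bash
cat > m.py <<'E'
from h import *
from scipy.optimize import least_squares
A=[]
for f,(x0,y0,x1,y1),ball,flat in(('scene0',(160,225,335,330),(291,240),(202,285)),('side0',(228,170,295,262),(257,222),(257,183))):
    P=dep(f); p=load(f)[0].astype(int)
    print(f,'ballpt',P[ball[1],ball[0]].round(4),'flatpt',P[flat[1],flat[0]].round(4))
    m=np.zeros(P.shape[:2],bool); m[y0:y1,x0:x1]=1
    dark=(p.max(2)<70)&m
    n,l,s,c=cv2.connectedComponentsWithStats(dark.astype(np.uint8))
    for k in range(1,n):
        if s[k,4]>40:
            q=P[l==k]; q=q[(q[:,2]>.03)&(q[:,2]<.09)]; print('dark',s[k],c[k].round(1),np.median(q,0).round(4),q.max(0).round(3),len(q)
            , 'onz',onz(f,*c[k],.056).round(4),onz(f,*c[k],.0495).round(4))
    sat=p.max(2)-p.min(2)
    t=m&(P[...,2]>.021)&(P[...,2]<.029)&(sat<45)&~dark
    q=P[t]; A.append(q); print('lip',len(q),q[:,2].mean())
    fun=lambda c,q=q:np.minimum(abs(np.hypot(q[:,0]-c[0],q[:,1]-c[1])-.14)-.0135,9)
    r=least_squares(fun,[q[:,0].mean()-.12,q[:,1].mean()],loss='soft_l1',f_scale=.002); c0=r.x
    th=np.arctan2(q[:,1]-c0[1],q[:,0]-c0[0]); rr=np.hypot(q[:,0]-c0[0],q[:,1]-c0[1])
    print('arc c',c0,'rms',np.sqrt((r.fun**2).mean()),'r pct',np.percentile(rr,[2,50,98]),'th pct',np.percentile(th,[.5,2,98,99.5]))
    print(np.histogram(th,bins=np.arange(-1.3,1.31,.05))[0])
    w=(P[...,2]>.018)&(P[...,2]<.03)&(P[...,0]>.3)&(P[...,0]<.7)
    w[:]=w; tm=np.zeros_like(m)
    if f=='scene0': tm[200:262,335:428]=1
    else: tm[270:340,195:280]=1
    q=P[w&tm]; print('tray',cv2.minAreaRect(q[:,:2].astype(np.float32)), cv2.minAreaRect(q[:,:2].astype(np.float32)*1000))
E
python3 m.py
```

```text
scene0 ballpt [0.5116 0.14   0.0644] flatpt [0.5216 0.3129 0.0541]
dark [284 233  14  16 184] [290.4 240.4] [0.5122 0.1405 0.0637] [0.526 0.149 0.072] 183 onz [0.5184 0.1355 0.056 ] [0.5239 0.131  0.0495]
dark [191 275  22  20 344] [201.5 284.7] [0.5226 0.313  0.0545] [0.544 0.329 0.058] 342 onz [0.5209 0.314  0.056 ] [0.5264 0.3116 0.0495]
  return _methods._mean(a, axis=axis, dtype=dtype,
  ret = um.true_divide(
Traceback (most recent call last):
  File "m.py", line 12, in <module>
    q=P[l==k]; q=q[(q[:,2]>.03)&(q[:,2]<.09)]; print('dark',s[k],c[k].round(1),np.median(q,0).round(4),q.max(0).round(3),len(q)
                                                                                                       ~~~~~^^^
ValueError: zero-size array to reduction operation maximum which has no identity
```

```bash
python3 - <<'E'
import cv2,numpy as np
a=cv2.imread('pics/scene0.png')[220:330,155:345];b=cv2.imread('pics/side0.png')[165:275,220:330]
a=cv2.resize(a,None,fx=2.6,fy=2.6);b=cv2.resize(b,None,fx=2.6,fy=2.6)
cv2.imwrite('pics/crop.png',np.hstack([a,b])); print(np.hstack([a,b]).shape)
E
```

```text
(286, 780, 3)
```

View pics/crop.png

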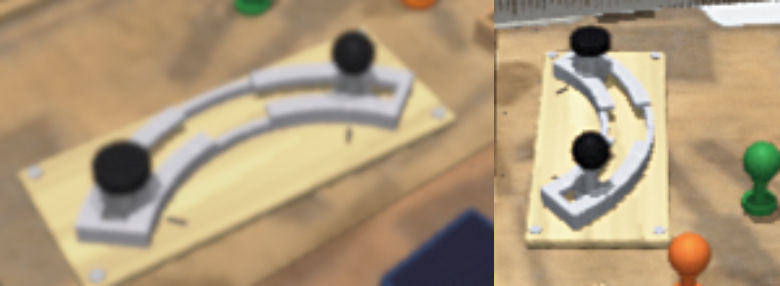

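The crop confirms the choice: a black sphere on a steel stem in the right-hand (−y) part of the track, at (352,52) in the crop. The flat disc is at the other end, at (122,167).

```bash
sed -i 's/if s\[k,4\]>40:/if s[k,4]>40 and (P[l==k][:,2]>.03).sum()>30:/' m.py; python3 m.py
```

```text
scene0 ballpt [0.5116 0.14   0.0644] flatpt [0.5216 0.3129 0.0541]
dark [284 233  14  16 184] [290.4 240.4] [0.5122 0.1405 0.0637] [0.526 0.149 0.072] 183 onz [0.5184 0.1355 0.056 ] [0.5239 0.131  0.0495]
dark [191 275  22  20 344] [201.5 284.7] [0.5226 0.313  0.0545] [0.544 0.329 0.058] 342 onz [0.5209 0.314  0.056 ] [0.5264 0.3116 0.0495]
lip 1470 0.02371310709330825
arc c [0.41539861 0.22731894] rms 0.011160702584947987 r pct [0.11730045 0.13278979 0.1635838 ] th pct [-0.99409416 -0.97816354  0.83821277  0.8449197 ]
[  0   0   0   0   0   1  73  49  49  50  41  38  33  51  47  52  51  48
  50  53  41   2   0   0   0   0   0   0  48  59  54  56  52  27  24  29
  22  28  33  74  63  65 106   1   0   0   0   0   0   0   0   0]
tray ((0.44677305221557617, -0.05721840262413025), (0.17326155304908752, 0.12339542806148529), 8.173315048217773) ((446.77294921875, -57.21842956542969), (173.26153564453125, 123.39542388916016), 8.173286437988281)
side0 ballpt [0.5241 0.1238 0.063 ] flatpt [0.5322 0.2906 0.0537]
dark [249 175  16  12 151] [256.7 180.6] [0.5322 0.2993 0.0549] [0.55  0.324 0.059] 149 onz [0.5319 0.2978 0.056 ] [0.5324 0.3084 0.0495]
dark [250 216  15  15 162] [256.8 222.7] [0.5237 0.1225 0.0627] [0.539 0.136 0.074] 162 onz [0.5239 0.1308 0.056 ] [0.5243 0.1396 0.0495]
lip 717 0.024596024699994706
arc c [0.42107821 0.22304831] rms 0.005787844292131996 r pct [0.11606209 0.14931054 0.16205648] th pct [-1.00377696 -0.99602114  0.82897195  0.85754911]
[ 0  0  0  0  0  7 55 33 34 29 43 38 27 19 18 16 14 14 17 17 16  2  1  1
  0  4  1  1 23 25 20 22 23 19 22 26 17 25 28 19  8  9 15  9  0  0  0  0
  0  0  0  0]
tray ((0.47666874527931213, -0.057071708142757416), (0.12004977464675903, 0.12312716245651245), 7.4821248054504395) ((476.66876220703125, -57.07171630859375), (120.04977416992188, 123.12715148925781), 7.482129096984863)
```

```bash
cat >> h.py <<'E'
from scipy.spatial.transform import Rotation as Ro
def togo(x,y,z,ytan=None):
    s=robot.observe(); R=Ro.from_quat(s['eef_rot']).as_matrix()
    print('clock',s['clock'],'pos',np.round(s['eef_pos'],4),'q',np.round(s['joint_positions'],3),'w',s['gripper_width'],'F',np.round(s['wrist_force'],1))
    print('x',R[:,0].round(3),'y',R[:,1].round(3),'z',R[:,2].round(3))
    print('shift tool',(R.T@(np.array([x,y,z])-s['eef_pos'])).round(4))
    if ytan is not None:
        a=np.arctan2(R[1,1],R[0,1]); d=-(ytan-a); d=(d+np.pi/2)%np.pi-np.pi/2; print('twist',round(d,4))
E
python3 - <<'E'
from h import *
i=robot.camera_info('wrist'); print(i, 'campos',-i['R'].T@i['t'])
# ball angle -0.729 -> tangent direction -0.729+pi/2
togo(.521,.133,.20,-.729+np.pi/2)
E
```

```text
{'camera_matrix': array([[325.1922621 ,   0.        , 275.00112006],
       [  0.        , 325.1922621 , 209.61632593],
       [  0.        ,   0.        ,   1.        ]]), 'R': array([[ 0.37335133, -0.92768896, -0.00140282],
       [-0.89435034, -0.36033503,  0.26513418],
       [-0.24646753, -0.09773359, -0.96421051]]), 't': array([-0.59910681, -0.03161635,  0.39039378])} campos [ 0.29162062 -0.52902267  0.38396392]
clock 0.1 pos [ 0.224  -0.5563  0.2216] q [-1.245  0.092  1.232  0.     1.82  -0.057] w 0.08779278271639397 F [-0.6 -0.2 -0.3]
x [0.928 0.374 0.   ] y [ 0.373 -0.928 -0.002] z [-0.001  0.002 -1.   ]
shift tool [ 0.533  -0.5285  0.0226]
twist 1.1118
```

{"name": "send_rows", "arguments": {"plan": [[0.038, -0.0378, 0, 0, 0.0878], [0.038, -0.0378, 0, 0, 0.0878], [0.038, -0.0378, 0, 0, 0.0878], [0.038, -0.0378, 0, 0, 0.0878], [0.038, -0.0378, 0, 0, 0.0878], [0.038, -0.0378, 0, 0, 0.0878], [0.038, -0.0378, 0, 0, 0.0878], [0.038, -0.0378, 0, 0, 0.0878], [0.038, -0.0378, 0, 0, 0.0878], [0.038, -0.0378, 0, 0, 0.0878], [0.038, -0.0378, 0, 0, 0.0878], [0.038, -0.0378, 0, 0, 0.0878], [0.038, -0.0378, 0, 0, 0.0878], [0.038, -0.0378, 0, 0, 0.0878]]}}

```text
clock: 1.85
eef_pos: [0.5202, 0.1348, 0.2222]
eef_rot: [0.982, 0.19, -0.0, 0.0]
wrist_force: [0.8, -0.6, 0.4]
gripper_width: 0.0873
gripper_force: 0.0
```

{"name": "send_rows", "arguments": {"plan": [[0, 0, 0, -0.169, 0.0878], [0, 0, 0, -0.169, 0.0878], [0, 0, 0, -0.169, 0.0878], [0, 0, 0, -0.169, 0.0878], [0, 0, 0, -0.169, 0.0878], [0, 0, 0, -0.169, 0.0878], [0, 0, 0, -0.169, 0.0878], [0, 0, 0, -0.169, 0.0878], [0, 0, 0, -0.169, 0.0878], [0, 0, 0, -0.169, 0.0878], [0, 0, 0, -0.169, 0.0878], [0, 0, 0, -0.169, 0.0878], [0, 0, 0, 0, 0.07]]}}

```text
clock: 3.48
eef_pos: [0.5198, 0.133, 0.2221]
eef_rot: [0.358, 0.934, -0.0, -0.0]
wrist_force: [0.0, 0.6, 0.0]
gripper_width: 0.0812
gripper_force: 0.0
```

```bash
python3 - <<'E'
from h import *
togo(.521,.133,.10,-.729+np.pi/2)
p,d,i=snap('wrist','wrist1')
E
```

```text
clock 3.475 pos [0.5198 0.133  0.2221] q [ 0.187 -0.079  1.402  0.     1.819 -0.651] w 0.08120987930549192 F [0.  0.6 0. ]
x [-0.744  0.669  0.001] y [ 0.669  0.744 -0.001] z [-0.001 -0.    -1.   ]
shift tool [-0.001   0.0009  0.1221]
twist -0.0033
```

View pics/wrist1.png

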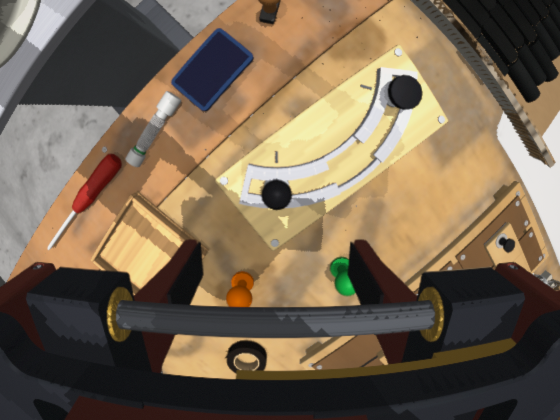

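The wrist view shows the black ball at (276,193), the flat disc at (404,92), the arc of the track and the opening near (358,165). I'll cast fisheye rays to get positions.

```bash
cat >> h.py <<'E'
def fonz(f,uv,z):
    p,d,K,R,t=load(f); uv=np.atleast_2d(uv).astype(float); q=(uv-K[:2,2])/K[0,0]; th=np.hypot(*q.T); k=np.sinc(th/np.pi)
    r=np.c_[q*k[:,None],np.cos(th)]@R; c=-R.T@t; return (c+r*((z-c[2])/r[:,2])[:,None])[:,:2]
E
cat > w.py <<'E'
from h import *
from scipy.optimize import least_squares
f='wrist1'; p=load(f)[0].astype(int); D=load(f)[1]
def blob(u,v,r,z):
    m=np.zeros(p.shape[:2],np.uint8); cv2.circle(m,(u,v),r,1,-1); m[(p.max(2)>=60)]=0
    y,x=np.nonzero(m); c=cv2.minEnclosingCircle(np.c_[x,y].astype(np.float32)); print(c,x.mean(),y.mean()); return fonz(f,[x.mean(),y.mean()],z)
print('ball',blob(276,193,18,.056),'flat',blob(404,92,22,.0495))
m=np.zeros(p.shape[:2],bool); m[60:225,225:440]=1
m&=(p.max(2)-p.min(2)<50)&(p.min(2)>120)
v,u=np.nonzero(m); q=fonz(f,np.c_[u,v],.025); print(len(q))
# robust: lip outer/inner edges
g=lambda c:abs(np.hypot(q[:,0]-c[0],q[:,1]-c[1])-.14)-.0135
r=least_squares(g,[.418,.225],loss='soft_l1',f_scale=.002);c=r.x
th=np.arctan2(q[:,1]-c[1],q[:,0]-c[0]);rr=np.hypot(q[:,0]-c[0],q[:,1]-c[1])
print(c,np.percentile(rr,[2,10,50,90,98]),np.percentile(th,[.5,2,98,99.5]))
k=abs(rr-.14)<.019
print(np.histogram(th[k],bins=np.arange(-1.2,1.1,.05))[0])
# dark tray: wooden rim
from sys import argv
o=p.copy().astype(np.uint8)[:,:,::-1]; o[v,u]=(0,0,255)
cv2.imwrite('pics/w1m.png',cv2.resize(o[40:270,70:450],None,fx=2,fy=2))
E
python3 w.py
```

```text
((276.27777099609375, 194.44444274902344), 14.73280143737793) 276.17391304347825 194.43178410794602
((404.66278076171875, 91.70930480957031), 17.070764541625977) 404.2617142857143 92.02057142857143
ball [[0.5220461  0.13317234]] flat [[0.53013906 0.30972822]]
4666
[0.41757178 0.22689256] [0.11633249 0.11863851 0.13141745 0.1606195  0.16299562] [-1.088123   -0.99064295  0.82900223  0.84483152]
[  3  17   0  18 203 121 114  74  45  42  55  91 113 113 114 114 112 114
  98  33  30  32  27  31  29  32 103 106 105 106 105 102 104 106  90  43
  29  26  41  56 169   2   0   0   0]
```

View pics/w1m.png

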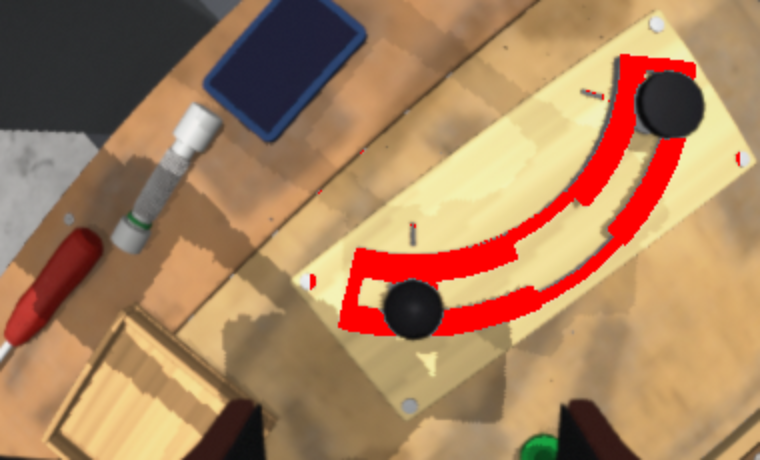

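The red overlay follows the track lips well. The ball is at about (0.522, 0.133), the arc centre at (0.4176, 0.2269) and the exit at (0.557, 0.216), so the slide is 0.654 rad. I'll descend and grip.

{"name": "send_rows", "arguments": {"plan": [[-0.0015, 0.0016, 0.02, 0, 0.06], [0, 0, 0.025, 0, 0.06], [0, 0, 0.025, 0, 0.06], [0, 0, 0.025, 0, 0.06], [0, 0, 0.025, 0, 0.06], [0, 0, 0.025, 0, 0.06], [0, 0, 0.02, 0, 0.06], [0, 0, 0.015, 0, 0.06], [0, 0, 0.005, 0, 0.06], [0, 0, 0, 0, 0.06], [0, 0, 0, 0, 0.06]]}}

```text
clock: 4.9
eef_pos: [0.5228, 0.1333, 0.0387]
eef_rot: [0.357, 0.934, 0.0, 0.001]
wrist_force: [0.4, 0.2, -0.7]
gripper_width: 0.0601
gripper_force: 0.0
```

{"name": "send_rows", "arguments": {"plan": [[0, 0, 0, 0, 0.04], [0, 0, 0, 0, 0.034], [0, 0, 0, 0, 0.03], [0, 0, 0, 0, 0.025], [0, 0, 0, 0, 0.02], [0, 0, 0, 0, 0.02]]}}

```text
clock: 5.65
eef_pos: [0.5222, 0.1332, 0.0378]
eef_rot: [0.357, 0.934, 0.0, 0.0]
wrist_force: [-0.9, 0.2, 0.2]
gripper_width: 0.0305
gripper_force: 30.0
```

```bash
python3 - <<'E'
from h import *
togo(.522,.133,.037,-.731+np.pi/2)
E
```

```text
clock 5.65 pos [0.5222 0.1332 0.0378] q [ 0.187 -0.029  1.682 -0.     1.488 -0.653] w 0.030531560562441856 F [-0.9  0.2  0.2]
x [-0.745  0.667 -0.   ] y [0.667 0.745 0.   ] z [ 0.  0. -1.]
shift tool [ 0.     -0.0003  0.0008]
twist 0.0002
```

{"name": "send_rows", "arguments": {"plan": [[0.00012, 0.00572, 0, -0.0409, 0.02], [0.00012, 0.00572, 0, -0.0409, 0.02], [0.00012, 0.00572, 0, -0.0409, 0.02], [0.00012, 0.00572, 0, -0.0409, 0.02], [0.00012, 0.00572, 0, -0.0409, 0.02], [0.00012, 0.00572, 0, -0.0409, 0.02], [0.00012, 0.00572, 0, -0.0409, 0.02], [0.00012, 0.00572, 0, -0.0409, 0.02], [0, 0, 0, 0, 0.02]]}}

```text
clock: 6.78
eef_pos: [0.5469, 0.1725, 0.0377]
eef_rot: [0.2, 0.98, 0.001, 0.0]
wrist_force: [0.7, 0.1, 3.0]
gripper_width: 0.0306
gripper_force: 30.0
```

```bash
python3 - <<'E'
from h import *
a=-.731+.0409*8
togo(.4176+.14*np.cos(a),.2269+.14*np.sin(a),.037,a+np.pi/2)
E
```

```text
clock 6.775 pos [0.5469 0.1725 0.0377] q [ 2.460e-01  6.300e-02  1.589e+00  1.000e-03  1.488e+00 -9.230e-01] w 0.03056827099817973 F [0.7 0.1 3. ]
x [-0.92   0.392 -0.   ] y [0.392 0.92  0.001] z [ 0.001  0.001 -1.   ]
shift tool [ 0.0003 -0.0008  0.0007]
twist 0.0014
```

{"name": "send_rows", "arguments": {"plan": [[0.0004, 0.00572, 0, -0.0409, 0.02], [0.00012, 0.00572, 0, -0.0409, 0.02], [0.00012, 0.00572, 0, -0.0409, 0.02], [0.00012, 0.00572, 0, -0.0409, 0.02], [0.00012, 0.00572, 0, -0.0409, 0.02], [0.00012, 0.00572, 0, -0.0409, 0.02], [0.00012, 0.00572, 0, -0.0409, 0.02], [0.00012, 0.00572, 0, -0.0409, 0.02], [0, 0, 0, 0, 0.02], [0, 0, 0, 0, 0.02]]}}

```text
clock: 8.02
eef_pos: [0.5572, 0.2168, 0.0377]
eef_rot: [0.038, 0.999, 0.001, 0.0]
wrist_force: [0.7, 0.7, 3.2]
gripper_width: 0.0308
gripper_force: 30.0
```

```bash
python3 - <<'E'
from h import *
togo(.5572,.2161,.037,-.077+np.pi/2)
p,d,i=snap('side','side2'); p2,d,i=snap('wrist','wrist2')
a=cv2.resize(p[150:280,215:345],None,fx=3,fy=3); b=p2[60:330,90:460]; b=cv2.resize(b,(390*370//270-140,390)) 
cv2.imwrite('pics/c2.png',np.hstack([a,b])[:,:,::-1])
E
```

```text
clock 8.025 pos [0.5572 0.2168 0.0377] q [ 3.130e-01  1.270e-01  1.521e+00  1.000e-03  1.493e+00 -1.181e+00] w 0.030785630164507638 F [0.7 0.7 3.2]
x [-0.997  0.076 -0.   ] y [0.076 0.997 0.001] z [ 0.     0.001 -1.   ]
shift tool [-0.0001 -0.0007  0.0007]
twist 0.001
```

View pics/c2.png

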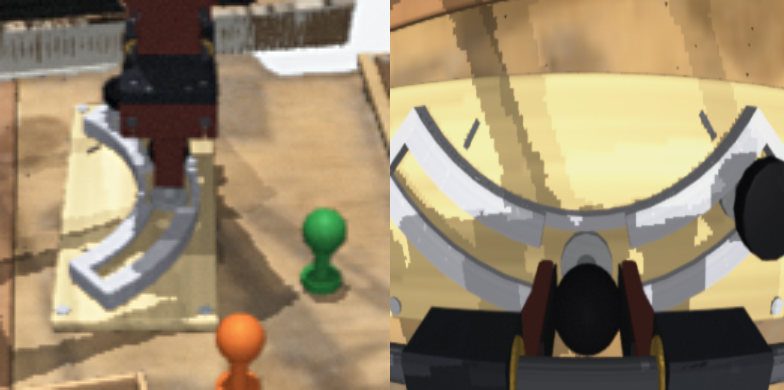

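The wrist picture shows the foot centred between the lip ends in the opening, near (588,255) in the crop, with the ball in the grip. Now I'll lift.

{"name": "send_rows", "arguments": {"plan": [[0, 0, -0.004, 0, 0.02], [0, 0, -0.006, 0, 0.02], [0, 0, -0.008, 0, 0.02], [0, 0, -0.008, 0, 0.02], [0, 0, -0.015, 0, 0.02], [0, 0, -0.02, 0, 0.02], [0, 0, -0.03, 0, 0.02], [0, 0, -0.02, 0, 0.02], [0, 0, 0, 0, 0.02]]}}

```text
clock: 9.25
eef_pos: [0.5583, 0.2164, 0.1516]
eef_rot: [0.038, 0.999, 0.001, 0.002]
wrist_force: [-0.2, -0.1, -1.9]
gripper_width: 0.0306
gripper_force: 30.0
```

```bash
python3 - <<'E'
from h import *
from scipy.ndimage import label
# tray rim from side view: rim z=.024
P=dep('side0'); w=(P[...,2]>.02)&(P[...,2]<.028); t=np.zeros_like(w); t[268:342,192:282]=1
q=P[w&t]
r=cv2.minAreaRect((q[:,:2]*1000).astype(np.float32)); print(r)
P=dep('scene0'); w=(P[...,2]>.02)&(P[...,2]<.028)&(P[...,0]>.40)&(P[...,0]<.56)&(P[...,1]>-.14)&(P[...,1]<.02); t=np.zeros_like(w); t[195:265,330:430]=1
q=P[w&t]; r=cv2.minAreaRect((q[:,:2]*1000).astype(np.float32)); print(r)
togo(.478,-.058,.13)
p,d,i=snap('side','side3'); p2,d,i=snap('wrist','wrist3')
a=cv2.resize(p[100:280,165:345],(390,390)); b=cv2.resize(p2[60:330,90:460],(390,390)) 
cv2.imwrite('pics/c3.png',np.hstack([a,b])[:,:,::-1])
E
```

```text
((476.6846618652344, -57.06245422363281), (120.02040100097656, 123.12919616699219), 7.439198017120361)
((472.7508239746094, -53.678382873535156), (121.03374481201172, 123.4924087524414), 7.63027811050415)
clock 9.25 pos [0.5583 0.2164 0.1516] q [ 0.313  0.08   1.367 -0.     1.689 -1.181] w 0.030563286336578555 F [-0.2 -0.1 -1.9]
x [-0.997  0.076 -0.004] y [0.076 0.997 0.002] z [ 0.005  0.001 -1.   ]
shift tool [ 0.0592 -0.2798  0.0208]
```

View pics/c3.png

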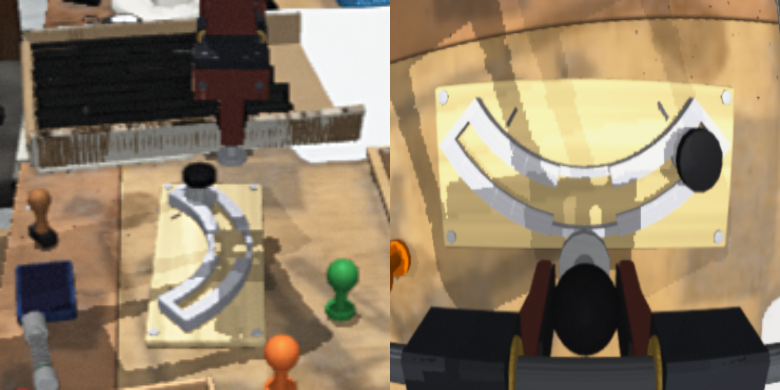

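The knob hangs upright in the grip, with the track empty below it and the flat knob still at (699,160). Next I'll move to the tray at about (0.475, −0.055).

{"name": "send_rows", "arguments": {"plan": [[0.0031, -0.0138, 0, 0, 0.02], [0.0062, -0.0277, 0, 0, 0.02], [0.0062, -0.0277, 0, 0, 0.02], [0.0062, -0.0277, 0, 0, 0.02], [0.0062, -0.0277, 0, 0, 0.02], [0.0062, -0.0277, 0, 0, 0.02], [0.0062, -0.0277, 0, 0, 0.02], [0.0062, -0.0277, 0, 0, 0.02], [0.0062, -0.0277, 0, 0, 0.02], [0.0062, -0.0277, 0, 0, 0.02], [0.0031, -0.0138, 0, 0, 0.02], [0, 0, 0, 0, 0.02], [0, 0, 0, 0, 0.02]]}}

```text
clock: 10.98
eef_pos: [0.4742, -0.0548, 0.1484]
eef_rot: [0.038, 0.999, 0.0, -0.0]
wrist_force: [0.3, 0.2, -1.1]
gripper_width: 0.0304
gripper_force: 30.0
```

{"name": "send_rows", "arguments": {"plan": [[0, 0, 0.02, 0, 0.02], [0, 0, 0.02, 0, 0.02], [0, 0, 0.02, 0, 0.02], [0, 0, 0.02, 0, 0.02], [0, 0, 0.015, 0, 0.02], [0, 0, 0.01, 0, 0.02], [0, 0, 0.005, 0, 0.02], [0, 0, 0, 0, 0.02], [0, 0, 0, 0, 0.02]]}}

```text
clock: 12.1
eef_pos: [0.4747, -0.0554, 0.0394]
eef_rot: [0.038, 0.999, -0.0, 0.001]
wrist_force: [-0.9, 1.1, -1.3]
gripper_width: 0.0308
gripper_force: 30.0
```

```bash
python3 - <<'E'
from h import *
togo(.475,-.055,.0327)
p,d,i=snap('side','side4'); p2,d,i=snap('wrist','wrist4')
a=cv2.resize(p[220:350,170:300],(390,390)); b=cv2.resize(p2[60:330,90:460],(390,390)) 
cv2.imwrite('pics/c4.png',np.hstack([a,b])[:,:,::-1])
E
```

```text
clock 12.1 pos [ 0.4747 -0.0554  0.0394] q [-0.187 -0.202  1.839  0.     1.504 -1.682] w 0.030768115958913978 F [-0.9  1.1 -1.3]
x [-0.997  0.076 -0.001] y [ 0.076  0.997 -0.   ] z [ 0.001 -0.    -1.   ]
shift tool [-0.0003  0.0005  0.0067]
```

View pics/c4.png

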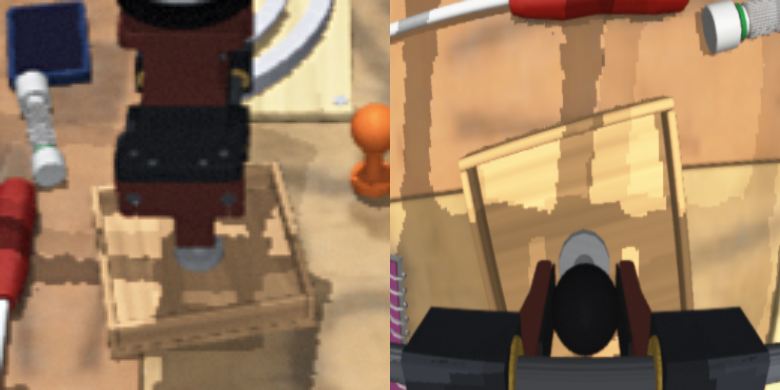

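The knob is over the middle of the tray, with its foot at (198,257) in the crop and still about 6 mm above the floor. I'll lower it gently until it touches.

{"name": "send_rows", "arguments": {"plan": [[0, 0, 0.003, 0, 0.02], [0, 0, 0.002, 0, 0.02], [0, 0, 0.001, 0, 0.02], [0, 0, 0, 0, 0.02], [0, 0, 0, 0, 0.02]]}}

```text
clock: 12.82
eef_pos: [0.4743, -0.0553, 0.0328]
eef_rot: [0.038, 0.999, 0.0, 0.0]
wrist_force: [-0.6, 0.2, 0.9]
gripper_width: 0.0305
gripper_force: 30.0
```

{"name": "send_rows", "arguments": {"plan": [[0, 0, 0.0005, 0, 0.02], [0, 0, 0, 0, 0.034], [0, 0, 0, 0, 0.045], [0, 0, 0, 0, 0.055], [0, 0, 0, 0, 0.06], [0, 0, 0, 0, 0.06], [0, 0, -0.01, 0, 0.06], [0, 0, -0.02, 0, 0.06], [0, 0, -0.04, 0, 0.06], [0, 0, -0.05, 0, 0.06], [0, 0, -0.05, 0, 0.06], [0, 0, 0, 0, 0.06], [0, 0, 0, 0, 0.06]]}}

```text
clock: 14.45
eef_pos: [0.4741, -0.0553, 0.202]
eef_rot: [0.038, 0.999, 0.0, -0.0]
wrist_force: [0.1, 0.3, 0.2]
gripper_width: 0.0603
gripper_force: 0.0
```

```bash
python3 - <<'E'
from h import *
togo(.475,-.055,.2)
p,d,i=snap('side','side5'); p2,d,i=snap('wrist','wrist5')
a=cv2.resize(p[160:350,150:340],(390,390)); b=cv2.resize(p2[60:330,90:460],(390,390)) 
cv2.imwrite('pics/c5.png',np.hstack([a,b])[:,:,::-1])
E
```

```text
clock 14.45 pos [ 0.4741 -0.0553  0.202 ] q [-0.187 -0.243  1.585  0.     1.8   -1.682] w 0.06026952692708313 F [0.1 0.3 0.2]
x [-0.997  0.076  0.   ] y [0.076 0.997 0.   ] z [-0.  0. -1.]
shift tool [-0.0008  0.0004  0.002 ]
```

View pics/c5.png

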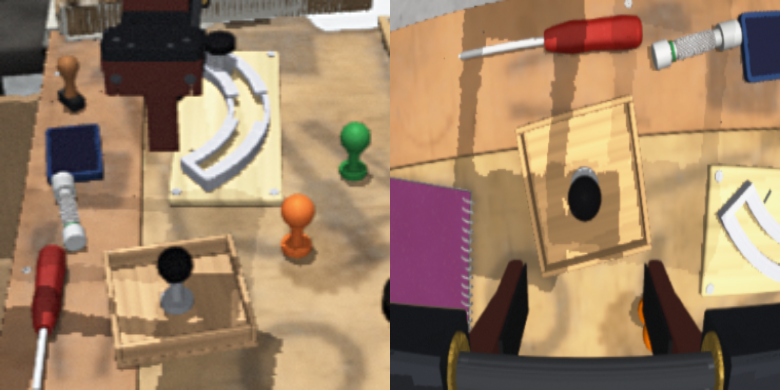

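The knob stands upright in the middle of the tray, at (177,280) in the crop. The flat knob is still in the track at (220,45), and the gripper is clear.

```bash
python3 -c "
from rig import robot
print(robot.job_done())"
```

```text
the job is handed in; nothing more can be done
None
```

The job is handed in: the ball knob was slid to the opening, lifted out and stood upright in the tray, and the flat-topped knob stayed in the track; no verdict came back from the judge.

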